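# Find the thermometer hole and hold it up

### The job

The aluminium heat cylinder lies on the blue cradle; both its ends show a round mouth, but only one is the deep thermometer hole, the other is a 3 mm recess. Feel for it on the level pin of the red gauge post: slide the deep hole at least 25 mm onto the pin, pushing gently, and keep it there for a moment, then draw the cylinder off and turn it so that the deep hole faces straight up. Finish while holding it upright and still in the gripper, in free air well above the table (its middle at least 15 cm up) and beside the pin, touching nothing else, and leave the other things on the table where they stand.

Things in the scene. Friction and masses are not known exactly. Their poses are not given: they have to be found in the camera images.
- block_center (a point): centre of the loose aluminium cylinder, 40 mm across and 80 mm long, about 0.25 kg, lying level on the cradle with its axis 62 mm above the table. Its x axis runs along the cylinder and points out of the deep hole: 20 mm wide, 40 mm deep, mouth 40 mm from this point. The other end has a recess of the same width only 3 mm deep; seen from outside, both mouths have black bottoms.
- hole_floor (a point): the middle of the deep hole's floor, on the cylinder's axis, 40 mm inside the mouth; moves with the cylinder.
- block: the whole aluminium cylinder; origin at its centre, axes as for block_center.
- cradle: fixed blue cradle: a foot 100 x 70 mm, 12 mm high, with two V rests 10 mm thick, 27 mm either side of its middle, which carry the cylinder from below and are at most 36 mm wide, narrower than the cylinder, so that fingers pass down both sides of it. Origin on the table under the cylinder's middle, x axis along the cylinder. Place and direction vary.
- pin_tip (a point): rounded free tip of the gauge's steel pin, 110 mm above the table. The pin is level, 12 mm thick, 36 mm long, and points along this point's +x (from the post towards the tip), so the hole must come on in the -x direction.
- gauge: fixed gauge: dark foot 90 x 90 mm, 14 mm high, and a slim red post 14 x 16 mm that ends 6 mm above the pin's axis at most, with nothing behind or above it. Origin on the table under the pin's root; x axis as the pin points, the foot reaching from -65 to +25 mm in x. Place and direction vary.
- brass_block: solid brass cylinder standing upright, 40 mm across and 60 mm tall, 0.6 kg; origin under its centre. A bystander.
- copper_block: solid copper cylinder standing upright, 40 mm across and 60 mm tall, 0.65 kg; origin under its centre. A bystander.
- flask: closed steel vacuum flask with a black cap, 72 mm across and 145 mm tall; origin under its centre. A bystander.
- beaker: empty glass beaker, 72 mm across and 90 mm tall; origin under its centre. A bystander.
- thermometer_case: yellow tube with a red clip, 180 mm long and 18 mm thick, lying on the table; origin on the table at one end, the tube runs along its +y. A bystander.
There are look-alikes about, which are no part of the job. Several things have the shape of the block; the one meant has the colours described above.

How it is judged:
By the outcome, as a careful person would: the job done as asked, in the order asked, and still so for the second after the job is handed in, while the arm keeps its last pose, push and grip.
It also fails if it takes over 51 s, if anything falls off the work surface, if the arm or the gripper's body presses on something with over 40 N, if the wrist force passes 120 N, or if a joint passes its speed limit or range.

### The arm

A 7-joint arm with a two-finger parallel gripper is mounted at the origin on the work surface. World frame = base frame: x ahead of the robot, y to its left, z up, the work surface at z = 0. Lengths are in m, angles in rad, forces in N, time in s.
With the tool pointing down it reaches from about 0.425 to 1.025 m from the base axis. Payload 9.4 kg.
Tool frame: the origin (TCP) lies midway between the tips of the shut fingers; the grasp point (between the pads) lies 19 mm behind it; z points along the fingers, x is the direction in which the jaws open and shut, and the axes are right-handed (so a half turn about z gives the same grasp; the last joint's range is limited). The gripper opens to 85 mm and grips with 20 to 120 N. Pads are 22 mm wide; open, the fingers measure 114 mm over their backs; the gripper's body (76 mm by 85 mm) begins 54 mm behind the grasp point. The pads swing forward as they close: fully open they stand 13 mm farther back than shut.
Start: joints at [1.103, 0.599, -0.003, 1.599, 0.002, 0.943, -0.08], TCP at [0.276, -0.67, 0.231] pointing down, gripper open.
Joint ranges: [-2.57, 2.57], [-0.35, 1.97], [-1.29, 1.29], [0.11, 2.56], [-1.05, 4.19], [0.11, 1.86], [-2.63, 2.63]. Speed limits (rad/s): [2.22, 2.22, 3.01, 3.01, 3.14, 3.14, 3.14].

### API

Orientations are given as a unit quaternion [w, x, y, z].
In Python, from bench import observe, camera, finish_job gives the robot as it stands.
- The arm moves only by the tool drive_tool, never from a script. Its arguments are lists of equal length, an entry for each row: "xyz": the shift along the tool's x, y, z in m, a list of three; "dr": the turn, a rotation vector about the tool's x, y, z in rad, a list of three. In form: {"xyz": [[tx, ty, tz], ...], "dr": [[ax, ay, az], ...]}. A call has exactly 8 rows; each row is the pose to reach, as a shift and turn from the pose measured when the call began, along the tool's axes at that moment; what a row does not reach only later rows make up. A row lasts 1/8 s, in which the tool goes at most 62.5 mm and 10.7 degrees, less where a joint would pass 70% of its speed; a pose out of reach is approached as far as the arm can. A call with a gripper value outside its range is refused whole. "claw" is the opening, from 0 (shut) to 1 (fully open), set as the call begins (left out, the last holds). The fingers move at their own pace and stop on an object; "force" is the grip in N (left out, the last holds). Time passes only in rows, so rows that repeat a pose let the fingers close, or fill a call up. It gives the time, the measured TCP pose, the force and the opening at its end, in the units of the state.
- observe(): the state, without advancing time (a new reading comes with each control period).
- camera(name): name is "side" or "top" or "wrist"; returns a dict with "image" (420x560x3 uint8, red, green, blue), "depth" (420x560 float32, m along the optical axis (not along the pixel's ray), 0 where there is no reading), "vertical_fov" (degrees; the focal length in pixels is half the picture's height over the tangent of half this angle, whatever the lens; pixels are square), "cx", "cy" (the principal point, pixels), "R" (3x3) and "t" (3): a world point X has camera coordinates R X + t; the wrist camera has in their place "tool_from_camera" (4x4, takes a point from camera to tool coordinates, whose origin is the TCP and whose axes are the tool frame's). Camera axes: x right, y down, z forward; pixel columns grow to the right and rows downward; lengths in m; the calibration is good to about 2 mm. A picture is of the moment at which its call begins: read the wrist's pose just before it.
- finish_job(): hands the job in, once; it reports no verdict.
The state is a dict: "t": time; "joint_positions": joint angles; "qvel": joint speeds; "joint_torque": joint torques, N m; "tcp_pos": TCP position; "ee_rot": TCP orientation; "wrist_force": force on the tool from outside, world axes, zero at the start; "wrist_torque": the same for the moment, N m; "opening": finger opening in m.
Only numpy, scipy, OpenCV 4.12 (cv2) and the standard library are available. Lean on these libraries where they do the work, as an engineer would, in place of code of your own. Each camera call takes 0.05 s, during which the arm holds its last target.

## Working session

There is one attempt and no reset: what is moved stays moved. The work goes in short steps, Python scripts to look and compute and a tool call to move; the robot and the scene stay as the last step left them, time stands still between calls to the robot, and variables do not carry over. Pictures are saved under pics/ and viewed, and the job is handed in when it is done.

Besides the shell and the picture viewer there is one more tool, called after "Request:" as name(argument=value, ...), one argument or row to a line, values as JSON. drive_tool: Moves the arm, as the interface text tells. Its arguments: {"type":"object","properties":{"xyz":{"type":"array"},"dr":{"type":"array"},"claw":{"type":"number"},"force":{"type":"number"}},"required":["xyz","dr"]}

```bash
ls; mkdir -p pics; python3 - <<'E'
from bench import observe,camera
import cv2,pickle
s=observe();print(s)
for n in ['side','top','wrist']:
    c=camera(n);pickle.dump(c,open(f'{n}0.pkl','wb'))
    cv2.imwrite(f'pics/{n}0.png',c['image'][:,:,::-1])
    print(n,{k:v for k,v in c.items() if k not in('image','depth')})
E
```

```text
pics
{'t': 0.0, 'joint_positions': array([ 1.10329986,  0.60014636, -0.00255465,  1.60014042,  0.00184106,
        0.94287491, -0.07982227]), 'qvel': array([-0.00046667, -0.00095367,  0.00061225,  0.00030355, -0.00090886,
       -0.00042165, -0.00050144]), 'joint_torque': array([ 1.33449462e-04, -7.76474118e+01,  1.56546056e+00, -2.58017206e+01,
        1.23782907e-02,  8.88383773e-03, -2.86803242e-05]), 'tcp_pos': array([ 0.27597253, -0.66991186,  0.23039769]), 'ee_rot': array([-3.62712720e-04,  8.30959886e-01, -5.56331784e-01, -6.94719561e-04]), 'wrist_force': array([-0.24755007, -0.25670367,  1.11506037]), 'wrist_torque': array([-0.03059293, -0.02005339, -0.02470173]), 'opening': 0.08553052765734012}
side {'vertical_fov': 56.12313381181629, 'cx': 280.9342965354642, 'cy': 209.63209376273292, 'R': array([[-0.67692614, -0.73600445, -0.00827375],
       [-0.5583805 ,  0.52081875, -0.64572366],
       [ 0.47956461, -0.43248733, -0.76352636]]), 't': array([0.3994707 , 0.35464659, 0.7918457 ])}
top {'vertical_fov': 49.324318089629855, 'cx': 281.4801393700686, 'cy': 207.76133760356552, 'R': array([[-0.00525436, -0.99996068,  0.0071432 ],
       [-0.98475198,  0.00393205, -0.17391973],
       [ 0.1738848 , -0.00794811, -0.98473393]]), 't': array([0.04426944, 0.54850452, 1.03527727])}
wrist {'vertical_fov': 64.20540543012532, 'cx': 276.9265200413612, 'cy': 203.41748269430207, 'tool_from_camera': array([[ 9.99999977e-01, -3.90574025e-05, -2.10134998e-04,
        -2.16453803e-05],
       [ 9.26473524e-05,  9.65205226e-01,  2.61493525e-01,
        -6.62340539e-02],
       [ 1.92610140e-04, -2.61493538e-01,  9.65205207e-01,
        -1.43022061e-01],
       [ 0.00000000e+00,  0.00000000e+00,  0.00000000e+00,
         1.00000000e+00]])}
```

View pics/side0.png

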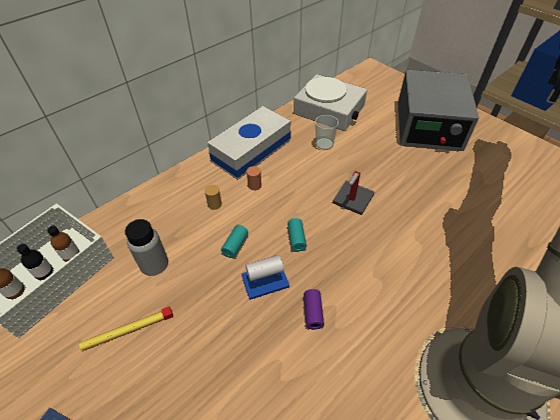

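View pics/top0.png

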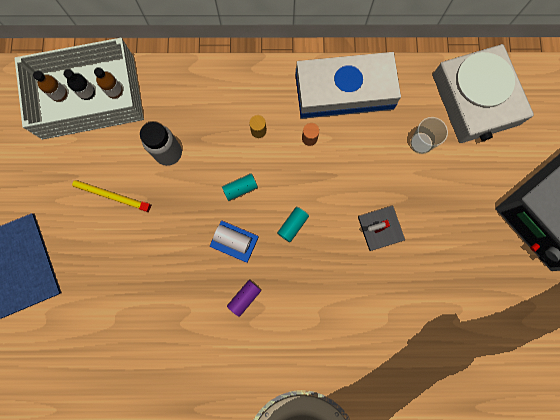

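View pics/wrist0.png

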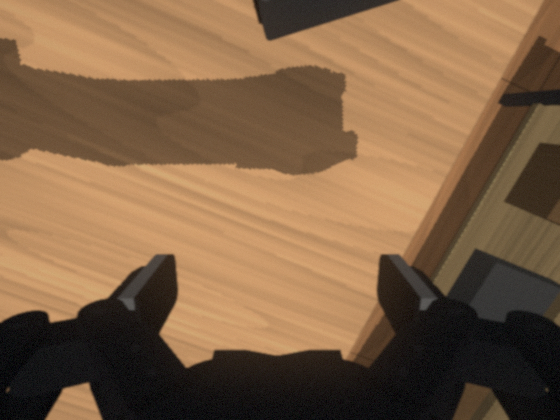

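The scene shows the aluminium cylinder on the blue cradle at top (233,238) and side (265,268). The gauge is at top (382,227) and side (354,190). Next I measure both from depth.

```bash
cat > h.py <<'E'
import numpy as np,pickle,cv2
def cloud(c,T=None):
    im=c['image'];d=c['depth'].astype(float);h,w=d.shape
    f=h/2/np.tan(np.radians(c['vertical_fov'])/2)
    u,v=np.meshgrid(np.arange(w),np.arange(h))
    P=np.stack([(u-c['cx'])/f*d,(v-c['cy'])/f*d,d],-1)
    if T is None: X=(P-c['t'])@c['R']
    else: X=P@T[:3,:3].T+T[:3,3]
    X[d==0]=np.nan
    return X
def proj(c,X):
    f=210/np.tan(np.radians(c['vertical_fov'])/2)
    p=c['R']@np.asarray(X)+c['t'];return p[:2]/p[2]*f+[c['cx'],c['cy']]
E
python3 - <<'E'
from h import *
C={n:pickle.load(open(f'{n}0.pkl','rb')) for n in('side','top')}
for n,c in C.items():
    X=cloud(c);im=c['image'].astype(int);r,g,b=im[...,0],im[...,1],im[...,2]
    cyx=np.array({'side':(265,270),'top':(233,239)}[n])
    v,u=np.mgrid[:420,:560]
    near=(abs(u-cyx[0])<35)&(abs(v-cyx[1])<35)
    grey=(im.max(-1)-im.min(-1)<30)&(im.min(-1)>90)&near&(X[...,2]>.04)
    P=X[grey];print(n,'cyl',len(P),np.nanmedian(P,0),np.nanmin(P,0),np.nanmax(P,0))
    q=P-P.mean(0);U,S,V=np.linalg.svd(q,full_matrices=False);print(V[0],np.ptp(q@V[0]), P.mean(0)+V[0]*((q@V[0]).max()+(q@V[0]).min())/2)
    gx=np.array({'side':(354,195),'top':(382,227)}[n])
    near=(abs(u-gx[0])<28)&(abs(v-gx[1])<26)
    foot=near&(im.max(-1)<110)&(im.max(-1)-im.min(-1)<25)&(abs(X[...,2]-.014)<.008)
    F=X[foot];rect=cv2.minAreaRect((F[:,:2]*1000).astype(np.float32));print('foot',len(F),rect)
    hi=near&(X[...,2]>.09)
    for p,cc in zip(X[hi],im[hi]):print(np.round(p,3),cc)
    s=np.array([cyx,gx])
    for nm,(a,bb) in {'cyl':(cyx,6),'g':(gx,6)}.items():
        cr=c['image'][a[1]-32:a[1]+32,a[0]-40:a[0]+40,::-1]
        cv2.imwrite(f'pics/{n}_{nm}.png',cv2.resize(cr,None,fx=9,fy=9,interpolation=cv2.INTER_CUBIC))
E
```

```text
side cyl 570 [0.46787958 0.16283127 0.07831175] [0.44168972 0.11838664 0.05709139] [0.50178611 0.20233732 0.0839633 ]
[-0.40095785 -0.91605366 -0.00886   ] 0.08008026595833903 [0.46743208 0.16221512 0.07588743]
foot 665 ((503.7335205078125, -197.45091247558594), (87.58514404296875, 91.35559844970703), 16.33234977722168)
[ 0.511 -0.189  0.112] [161 102  72]
[ 0.509 -0.191  0.112] [146  45  34]
[ 0.506 -0.19   0.114] [150  52  39]
[ 0.507 -0.184  0.114] [145  49  34]
[ 0.505 -0.185  0.115] [143  28  28]
[ 0.506 -0.192  0.11 ] [144  26  27]
[ 0.504 -0.192  0.111] [147  28  22]
[ 0.499 -0.19   0.116] [160  49  38]
[ 0.498 -0.194  0.114] [153  57  43]
[ 0.507 -0.179  0.114] [154  63  44]
[ 0.504 -0.181  0.115] [148  98  95]
[ 0.503 -0.183  0.115] [146 152 144]
[ 0.501 -0.185  0.114] [158 146 136]
[ 0.499 -0.187  0.115] [151  91  85]
[ 0.499 -0.19   0.113] [149  34  33]
[ 0.496 -0.191  0.114] [159  22  22]
[ 0.504 -0.177  0.114] [115  77  61]
[ 0.502 -0.178  0.115] [124 120 114]
[ 0.501 -0.18   0.114] [158 162 152]
[ 0.5   -0.184  0.112] [164 168 157]
[ 0.496 -0.182  0.116] [151 159 149]
[
[... 7194 characters left out ...]
] [146 141 132]
[ 0.491 -0.168  0.115] [137 133 125]
[ 0.491 -0.171  0.114] [129 127 120]
[ 0.491 -0.173  0.111] [83 73 67]
[ 0.494 -0.185  0.091] [45 11  8]
[ 0.492 -0.185  0.101] [45  0  0]
[ 0.494 -0.189  0.091] [72  0  0]
[ 0.489 -0.149  0.113] [121 113 106]
[ 0.489 -0.15   0.115] [148 142 133]
[ 0.488 -0.152  0.117] [169 163 151]
[ 0.488 -0.154  0.118] [153 147 137]
[ 0.488 -0.157  0.116] [153 145 136]
[ 0.489 -0.16   0.11 ] [143 138 127]
[ 0.488 -0.161  0.116] [133 130 120]
[ 0.489 -0.164  0.112] [111 101  94]
[ 0.487 -0.149  0.113] [77 73 69]
[ 0.487 -0.151  0.113] [129 123 114]
[ 0.486 -0.153  0.114] [141 135 125]
[ 0.486 -0.155  0.114] [126 122 113]
[ 0.487 -0.158  0.112] [91 87 84]
```

```bash
cat >> h.py <<'E'
from scipy.spatial.transform import Rotation as R_
def Rq(q): return R_.from_quat([q[1],q[2],q[3],q[0]])
def down(xyaw):
    c,s=np.cos(np.radians(xyaw)),np.sin(np.radians(xyaw))
    return R_.from_matrix(np.array([[c,s,0],[s,-c,0],[0,0,-1]]).T)
def rel(s,p,R):
    R0=Rq(s['ee_rot']); return np.round(R0.inv().apply(np.asarray(p)-s['tcp_pos']),4).tolist(),np.round((R0.inv()*R).as_rotvec(),4).tolist()
def show(s):
    R0=Rq(s['ee_rot']).as_matrix();print('t',round(s['t'],2),'q',np.round(s['joint_positions'],2),'p',np.round(s['tcp_pos'],4),'z',np.round(R0[:,2],3),'xyaw',round(np.degrees(np.arctan2(R0[1,0],R0[0,0])),2),'F',np.round(s['wrist_force'],1),'T',np.round(s['wrist_torque'],2),'op',round(s['opening'],4))
E
python3 - <<'E'
from h import *; from bench import observe
s=observe();show(s)
a=np.array([.403,.915,0]);a/=np.linalg.norm(a)
RG1=down(-23.8)
tilt=RG1*R_.from_rotvec([np.radians(35),0,0]); print(tilt.as_matrix()[:,2])
tilt2=RG1*R_.from_rotvec([np.radians(-35),0,0]); print(tilt2.as_matrix()[:,2])
T=tilt if tilt.as_matrix()[:,2]@a<0 else tilt2
m=np.array([.489,.195,.062]);p=m-.1*T.as_matrix()[:,2];print(p)
print(rel(s,[.6,-.25,.3],down(-45)));print(rel(s,p+[0,0,.08],RG1));print(rel(s,p,T))
E
```

```text
t 0.15 q [ 1.1   0.6  -0.    1.6   0.    0.94 -0.08] p [ 0.276  -0.67    0.2306] z [-0.001  0.001 -1.   ] xyaw -67.61 F [ 0.1 -0.9  0.5] T [0.02 0.01 0.01] op 0.0855
[ 0.23146407  0.52479931 -0.81915204]
[-0.23146407 -0.52479931 -0.81915204]
[0.51214641 0.24747993 0.1439152 ]
([-0.265, -0.4596, -0.0692], [-0.0001, 0.0012, -0.3946])
([-0.7584, -0.5678, 0.0075], [-0.0003, 0.0012, -0.7646])
([-0.7583, -0.5679, 0.0875], [-0.5807, 0.2346, -0.7399])
```

View pics/side_cyl.png

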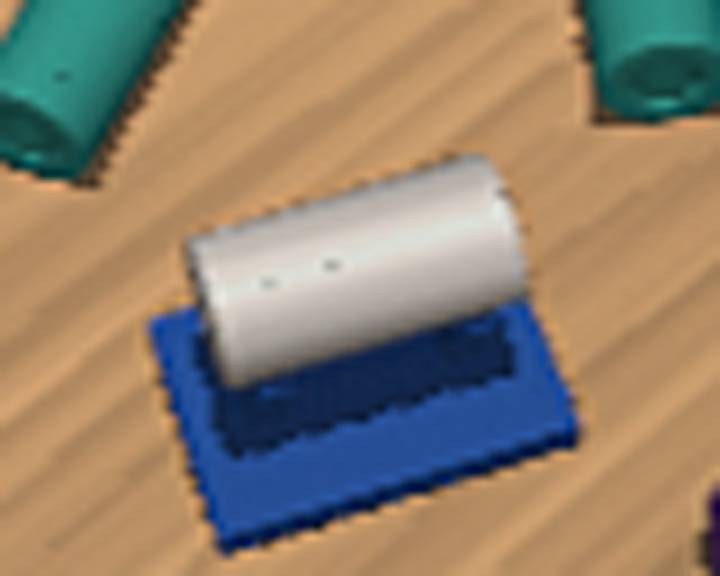

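The crop shows the cylinder from above and neither mouth is visible, so I'll move over to look into the +y end with the wrist camera.

Request:
drive_tool(
  xyz=[
    [-0.03,-0.055,-0.03],
    [-0.065,-0.11,-0.05],
    [-0.1,-0.165,-0.06],
    [-0.135,-0.22,-0.07],
    [-0.165,-0.28,-0.07],
    [-0.2,-0.34,-0.07],
    [-0.235,-0.4,-0.07],
    [-0.265,-0.45,-0.07],
  ],
  dr=[
    [0,0,-0.05],
    [0,0,-0.1],
    [0,0,-0.15],
    [0,0,-0.2],
    [0,0,-0.25],
    [0,0,-0.3],
    [0,0,-0.35],
    [0,0,-0.4],
  ],
  claw=1,
)

```text
t: 1.15
tcp_pos: [0.5721, -0.2785, 0.3008]
ee_rot: [-0.0, 0.925, -0.379, -0.0]
wrist_force: [1.9, 0.1, -0.2]
opening: 0.0854
```

```bash
python3 - <<'E'
from h import *; from bench import observe
s=observe();show(s)
RG1=down(-23.8);T=RG1*R_.from_rotvec([np.radians(-35),0,0])
m=np.array([.489,.195,.062]);p=m-.1*T.as_matrix()[:,2]
print(rel(s,p+[0,0,.08],RG1));print(rel(s,p,T))
E
```

```text
t 1.15 q [ 0.48  0.43 -0.17  1.73  0.08  0.99 -0.5 ] p [ 0.5721 -0.2785  0.3008] z [-0.001  0.001 -1.   ] xyaw -44.6 F [ 1.9  0.1 -0.2] T [-0.06 -0.01 -0.02] op 0.0854
([-0.412, -0.3324, 0.0774], [-0.0004, 0.0011, -0.3631])
([-0.4119, -0.3324, 0.1574], [-0.6044, 0.1119, -0.3514])
```

Request:
drive_tool(
  xyz=[
    [-0.05,-0.04,0.0],
    [-0.1,-0.08,0.01],
    [-0.15,-0.12,0.02],
    [-0.2,-0.16,0.03],
    [-0.25,-0.2,0.05],
    [-0.3,-0.245,0.06],
    [-0.355,-0.29,0.08],
    [-0.41,-0.332,0.1],
  ],
  dr=[
    [0,0,-0.05],
    [0,0,-0.1],
    [0,0,-0.15],
    [0,0,-0.2],
    [-0.15,0.03,-0.25],
    [-0.3,0.05,-0.3],
    [-0.45,0.08,-0.35],
    [-0.604,0.112,-0.351],
  ],
)

```text
t: 2.15
tcp_pos: [0.5189, 0.2051, 0.2134]
ee_rot: [0.296, 0.933, -0.197, -0.061]
wrist_force: [2.8, -0.9, 0.5]
opening: 0.0852
```

```bash
python3 - <<'E'
from h import *; from bench import observe,camera
s=observe();show(s)
c=camera('wrist');pickle.dump((s,c),open('w1.pkl','wb'));cv2.imwrite('pics/w1.png',c['image'][:,:,::-1])
E
```

```text
t 2.15 q [-0.51  0.66 -0.22  1.71  0.39  1.39 -1.33] p [0.5189 0.2051 0.2134] z [-0.23  -0.528 -0.817] xyaw -23.77 F [ 2.8 -0.9  0.5] T [ 0.58 -0.32  0.04] op 0.0852
```

View pics/w1.png

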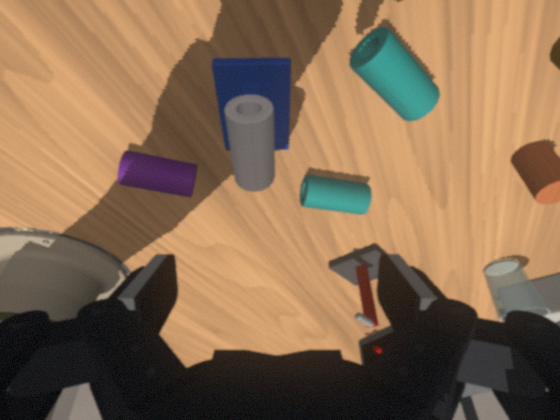

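The wrist picture shows the grey cylinder on the cradle. Its +y mouth is at (249,107), so I'll check the depth inside it and fit the cylinder.

```bash
python3 - <<'E'
from h import *
from scipy.optimize import least_squares
s,c=pickle.load(open('w1.pkl','rb'))
W=np.eye(4);W[:3,:3]=Rq(s['ee_rot']).as_matrix();W[:3,3]=s['tcp_pos']
X=cloud(c,W@c['tool_from_camera'])
cv2.imwrite('pics/w1z.png',cv2.resize(c['image'][80:200,205:305,::-1],None,fx=5,fy=5,interpolation=cv2.INTER_CUBIC))
np.set_printoptions(linewidth=200,suppress=True)
a=np.array([.403,.915,0]);a/=np.linalg.norm(a)
v,u=np.mgrid[:420,:560]
im=c['image'].astype(int)
m=(u>228)&(u<272)&(v>118)&(v<182)&(X[...,2]>.04)
P=X[m];print(len(P))
def f(p):
    d=np.array([np.cos(p[0]),np.sin(p[0]),0]);ctr=np.array([p[1],p[2],p[3]])
    q=P-ctr;q=q-np.outer(q@d,d);return np.linalg.norm(q,axis=1)-.02
# center along-axis fixed by prior: param along normal
yaw0=np.radians(66.2)
def g(p):
    d=np.array([np.cos(p[0]),np.sin(p[0]),0]);n=np.array([-d[1],d[0],0]);ctr=np.array([.472,.159,p[2]])+n*p[1]
    q=P-ctr;q=q-np.outer(q@d,d);return np.linalg.norm(q,axis=1)-.02
r=least_squares(g,[yaw0,0,.062],loss='soft_l1',f_scale=.002);print(np.degrees(r.x[0]),r.x,np.std(r.fun))
d=np.array([np.cos(r.x[0]),np.sin(r.x[0]),0]);n=np.array([-d[1],d[0],0]);ctr=np.array([.472,.159,r.x[2]])+n*r.x[1]
m2=(u>220)&(u<280)&(v>90)&(v<195)&(X[...,2]>.045)&(np.linalg.norm(X-ctr-((X-ctr)@d)[...,None]*d,axis=-1)<.024)
al=(X[m2]-ctr)@d;print('al',np.percentile(al,[0,1,5,50,95,99,100]))
AL=(X-ctr)@d*1000
print(ctr); print(AL[94:124:1,228:272:3].round(0).astype(int))
E
```

```text
2592
66.53023723871681 [ 1.16117169 -0.0018683   0.06172578] 0.0006152383431449746
al [-0.0393854  -0.03689525 -0.03109023  0.02028513  0.04068826  0.04104688  0.04159319]
[0.47371374 0.15825592 0.06172578]
[[                  22                   21                   21                   21                   22                   33                   33                   40 -9223372036854775808
                    32                   33                   21                   21                   21                   21]
 [                  20                   19                   21                   20                   19                   41                   41                   41                   40
                    40                   40                   19                   20                   19                   20]
 [                  20                   19                   19                   19                   40                   40                   41                   40                   40
                    41                   41                   
[... 8068 characters left out ...]
[                  36                   37                   39                   40                   39                   40                   40                   40                   39
                    39                   39                   38                   37                   36                   32]
 [                  33                   37                   38                   39                   39                   40                   40                   39                   39
                    39                   38                   38                   36                   35                   31]]<stdin>:26: RuntimeWarning: invalid value encountered in cast
```

View pics/w1z.png

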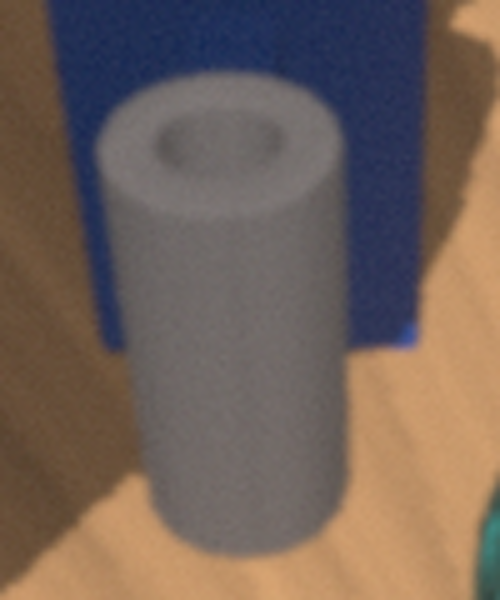

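The +y mouth reads at least 14 mm below the rim, so it is the deep hole. The fit puts the cylinder's centre at about (0.474, 0.159, 0.062), with the hole facing yaw 66.5°. I'll turn the wrist half round so the later reach to the pin is easy.

```bash
cat >> h.py <<'E'
def rows(s,ps,Rs):
    o=[rel(s,p,R) for p,R in zip(ps,Rs)]
    print('xyz',[[round(v,4) for v in a[0]] for a in o]);print('dr',[[round(v,3) for v in a[1]] for a in o])
E
python3 - <<'E'
from h import *; from bench import observe
s=observe();show(s);p0=s['tcp_pos'];p1=np.array([.474,.159,.17])
k=np.arange(1,9)/8
rows(s,[p0+(p1-p0)*q for q in k],[down(-23.8+64*q)*R_.from_rotvec([np.radians(-35*(1-q)),0,0]) for q in k])
E
```

```text
t 2.2 q [-0.52  0.68 -0.23  1.7   0.39  1.39 -1.34] p [0.5141 0.2185 0.2054] z [-0.233 -0.533 -0.813] xyaw -22.89 F [-1.7 11.2 -7.6] T [ 1.32 -0.26 -0.14] op 0.0855
xyz [[-0.0017, 0.0046, 0.0087], [-0.0034, 0.0091, 0.0175], [-0.005, 0.0137, 0.0262], [-0.0067, 0.0183, 0.035], [-0.0084, 0.0229, 0.0437], [-0.0101, 0.0274, 0.0524], [-0.0118, 0.032, 0.0612], [-0.0134, 0.0366, 0.0699]]
dr [[0.086, 0.075, -0.099], [0.161, 0.143, -0.222], [0.234, 0.202, -0.35], [0.305, 0.252, -0.483], [0.373, 0.291, -0.622], [0.438, 0.321, -0.764], [0.497, 0.341, -0.911], [0.551, 0.349, -1.061]]
```

Request:
drive_tool(
  xyz=[
    [-0.002,0.005,0.009],
    [-0.003,0.009,0.018],
    [-0.005,0.014,0.026],
    [-0.007,0.018,0.035],
    [-0.008,0.023,0.044],
    [-0.01,0.027,0.052],
    [-0.012,0.032,0.061],
    [-0.0135,0.037,0.07],
  ],
  dr=[
    [0.086,0.075,-0.099],
    [0.161,0.143,-0.222],
    [0.234,0.202,-0.35],
    [0.305,0.252,-0.483],
    [0.373,0.291,-0.622],
    [0.438,0.321,-0.764],
    [0.497,0.341,-0.911],
    [0.551,0.349,-1.061],
  ],
)

```text
t: 3.2
tcp_pos: [0.4732, 0.1581, 0.1704]
ee_rot: [-0.001, 0.938, 0.346, 0.0]
wrist_force: [-0.3, 0.3, 0.2]
opening: 0.0853
```

```bash
python3 - <<'E'
from h import *; from bench import observe
s=observe();show(s);p0=s['tcp_pos'];p1=np.array([.474,.159,.15])
k=np.arange(1,9)/8;y=Rq(s['ee_rot']).as_matrix();y=np.degrees(np.arctan2(y[1,0],y[0,0]))
rows(s,[p0+(p1-p0)*q for q in k],[down(y+80*q) for q in k])
E
```

```text
t 3.2 q [ 0.05  0.49 -0.67  2.14  0.49  0.66 -0.25] p [0.4732 0.1581 0.1704] z [-0.     0.002 -1.   ] xyaw 40.46 F [-0.3  0.3  0.2] T [-0.03  0.03  0.02] op 0.0853
xyz [[0.0001, -0.0, 0.0026], [0.0003, -0.0, 0.0051], [0.0004, -0.0001, 0.0077], [0.0006, -0.0001, 0.0102], [0.0007, -0.0001, 0.0128], [0.0009, -0.0001, 0.0153], [0.001, -0.0002, 0.0179], [0.0012, -0.0002, 0.0204]]
dr [[-0.002, -0.001, -0.174], [-0.002, -0.001, -0.349], [-0.001, -0.001, -0.524], [-0.001, -0.001, -0.698], [-0.001, -0.002, -0.873], [-0.001, -0.002, -1.047], [-0.001, -0.002, -1.222], [-0.001, -0.002, -1.396]]
```

Request:
drive_tool(
  xyz=[
    [0,0,0.003],
    [0,0,0.005],
    [0,0,0.008],
    [0.001,0,0.01],
    [0.001,0,0.013],
    [0.001,0,0.015],
    [0.001,0,0.018],
    [0.001,0,0.02],
  ],
  dr=[
    [0,0,-0.175],
    [0,0,-0.35],
    [0,0,-0.525],
    [0,0,-0.7],
    [0,0,-0.875],
    [0,0,-1.05],
    [0,0,-1.225],
    [0,0,-1.4],
  ],
)

```text
t: 4.2
tcp_pos: [0.4739, 0.1583, 0.1503]
ee_rot: [-0.001, 0.492, 0.87, 0.001]
wrist_force: [-0.2, -0.3, 0.1]
opening: 0.0856
```

```bash
python3 - <<'E'
from h import *; from bench import observe
s=observe();show(s);p0=s['tcp_pos'];p1=np.array([.474,.159,.039])
k=np.arange(1,9)/8;y=Rq(s['ee_rot']).as_matrix();y=np.degrees(np.arctan2(y[1,0],y[0,0]))
z=np.array([0,0,0,.1,.3,.55,.8,1]);w=np.minimum(1,k*2)
rows(s,[np.r_[p0[:2]+(p1-p0)[:2]*q,p0[2]+(p1-p0)[2]*e] for q,e in zip(w,z)],[down(y+(156.5-y)*q) for q in w])
E
```

```text
t 4.2 q [ 0.25  0.65 -1.02  2.15  0.8   0.79  0.83] p [0.4739 0.1583 0.1503] z [-0.     0.002 -1.   ] xyaw 120.99 F [-0.2 -0.3  0.1] T [-0.04  0.06 -0.02] op 0.0856
xyz [[0.0001, 0.0001, 0.0], [0.0003, 0.0002, 0.0], [0.0004, 0.0003, 0.0], [0.0005, 0.0004, 0.0111], [0.0005, 0.0004, 0.0334], [0.0004, 0.0004, 0.0612], [0.0004, 0.0004, 0.089], [0.0003, 0.0004, 0.1113]]
dr [[0.001, -0.002, -0.155], [0.001, -0.002, -0.31], [0.001, -0.002, -0.465], [0.001, -0.002, -0.62], [0.001, -0.002, -0.62], [0.001, -0.002, -0.62], [0.001, -0.002, -0.62], [0.001, -0.002, -0.62]]
```

Request:
drive_tool(
  xyz=[
    [0,0,0],
    [0,0,0],
    [0,0,0],
    [0.0005,0.0004,0.01],
    [0.0005,0.0004,0.02],
    [0.0005,0.0004,0.03],
    [0.0005,0.0004,0.04],
    [0.0005,0.0004,0.05],
  ],
  dr=[
    [0,-0.002,-0.155],
    [0,-0.002,-0.31],
    [0,-0.002,-0.465],
    [0.001,-0.002,-0.62],
    [0.001,-0.002,-0.62],
    [0.001,-0.002,-0.62],
    [0.001,-0.002,-0.62],
    [0.001,-0.002,-0.62],
  ],
)

```text
t: 5.2
tcp_pos: [0.474, 0.1591, 0.0997]
ee_rot: [0.0, 0.204, 0.979, -0.0]
wrist_force: [0.1, -0.5, 0.6]
opening: 0.0853
```

```bash
python3 - <<'E'
from h import *; from bench import observe,camera
s=observe();show(s);p0=s['tcp_pos'];p1=np.array([.474,.159,.039])
rows(s,[p1],[down(156.5)])
c=camera('wrist');pickle.dump((s,c),open('w2.pkl','wb'));cv2.imwrite('pics/w2.png',c['image'][:,:,::-1])
E
```

```text
t 5.2 q [ 0.27  0.78 -1.08  2.18  1.01  0.83  1.25] p [0.474  0.1591 0.0997] z [ 0.001 -0.    -1.   ] xyaw 156.47 F [ 0.1 -0.5  0.6] T [0.02 0.01 0.06] op 0.0853
xyz [[-0.0, -0.0001, 0.0607]]
dr [[-0.0, 0.001, -0.001]]
```

View pics/w2.png

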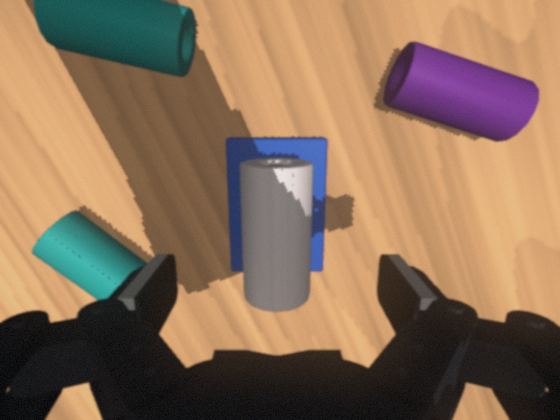

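The cylinder is centred between the fingers and aligned (columns 240–313, cx 277). I'll descend and grip.

Request:
drive_tool(
  xyz=[
    [0,0,0.012],
    [0,0,0.025],
    [0,0,0.038],
    [0,0,0.05],
    [0,0,0.058],
    [0,0,0.0605],
    [0,0,0.0605],
    [0,0,0.0605],
  ],
  dr=[
    [0,0.001,0],
    [0,0.001,0],
    [0,0.001,0],
    [0,0.001,0],
    [0,0.001,0],
    [0,0.001,0],
    [0,0.001,0],
    [0,0.001,0],
  ],
)

```text
t: 6.25
tcp_pos: [0.4737, 0.1588, 0.0385]
ee_rot: [-0.0, 0.204, 0.979, -0.0]
wrist_force: [0.3, -0.8, 0.4]
opening: 0.0856
```

Request:
drive_tool(
  xyz=[
    [0,0,0],
    [0,0,0],
    [0,0,0],
    [0,0,0],
    [0,0,0],
    [0,0,0],
    [0,0,0],
    [0,0,0],
  ],
  dr=[
    [0,0,0],
    [0,0,0],
    [0,0,0],
    [0,0,0],
    [0,0,0],
    [0,0,0],
    [0,0,0],
    [0,0,0],
  ],
  claw=0.2,
  force=60,
)

```text
t: 7.25
tcp_pos: [0.4742, 0.1587, 0.039]
ee_rot: [0.0, 0.204, 0.979, -0.0]
wrist_force: [0.8, -2.0, 6.4]
opening: 0.0389
```

```bash
python3 - <<'E'
from h import *; from bench import observe
s=observe();show(s)
E
```

```text
t 7.25 q [ 0.2   0.87 -0.99  2.21  1.17  0.76  1.11] p [0.4742 0.1587 0.039 ] z [ 0.    -0.001 -1.   ] xyaw 156.47 F [ 0.8 -2.   6.4] T [-0.42 -0.13  0.05] op 0.0389
```

```bash
python3 - <<'E'
from h import *; from bench import observe
s=observe();p0=s['tcp_pos']
rows(s,[p0+[0,0,.02],p0+[0,0,.05],p0+[0,0,.09]]+[np.array([.474+.01*i,.159-.02*i,.15+.008*i]) for i in range(1,6)],[down(156.5)]*3+[down(156.5-9*i) for i in range(1,6)])
E
```

```text
xyz [[-0.0, -0.0, -0.02], [-0.0, -0.0, -0.05], [-0.0, -0.0001, -0.09], [-0.0169, -0.0142, -0.119], [-0.034, -0.0286, -0.127], [-0.0512, -0.0429, -0.135], [-0.0683, -0.0573, -0.1429], [-0.0855, -0.0716, -0.1509]]
dr [[-0.001, 0.001, -0.001], [-0.001, 0.001, -0.001], [-0.001, 0.001, -0.001], [-0.001, 0.001, 0.157], [-0.001, 0.001, 0.314], [-0.001, 0.001, 0.471], [-0.0, 0.001, 0.628], [-0.0, 0.001, 0.785]]
```

Request:
drive_tool(
  xyz=[
    [0,0,-0.02],
    [0,0,-0.05],
    [0,0,-0.09],
    [-0.017,-0.014,-0.119],
    [-0.034,-0.0285,-0.127],
    [-0.051,-0.043,-0.135],
    [-0.068,-0.057,-0.143],
    [-0.0855,-0.0715,-0.151],
  ],
  dr=[
    [0,0,0],
    [0,0,0],
    [0,0,0],
    [0,0,0.157],
    [0,0,0.314],
    [0,0,0.471],
    [0,0,0.628],
    [0,0,0.785],
  ],
)

```text
t: 8.25
tcp_pos: [0.5239, 0.0582, 0.1901]
ee_rot: [0.0, 0.565, 0.825, -0.001]
wrist_force: [-0.1, 0.1, -3.7]
opening: 0.0389
```

```bash
python3 - <<'E'
from h import *; from bench import observe
s=observe();show(s);p0=s['tcp_pos'];p1=np.array([.466,-.06,.16])
k=np.arange(1,9)/8;y=Rq(s['ee_rot']).as_matrix();y=np.degrees(np.arctan2(y[1,0],y[0,0]))
rows(s,[p0+(p1-p0)*q for q in k],[down(y-80*q) for q in k])
E
```

```text
t 8.25 q [ 0.47  0.61 -1.02  2.05  0.69  0.87  0.99] p [0.5239 0.0582 0.1901] z [-0.    -0.001 -1.   ] xyaw 111.2 F [-0.1  0.1 -3.7] T [ 0.   0.1 -0. ] op 0.0389
xyz [[-0.0112, -0.0121, 0.0038], [-0.0223, -0.0242, 0.0076], [-0.0335, -0.0363, 0.0113], [-0.0446, -0.0484, 0.0151], [-0.0558, -0.0604, 0.0189], [-0.0669, -0.0725, 0.0227], [-0.0781, -0.0846, 0.0265], [-0.0892, -0.0967, 0.0303]]
dr [[-0.001, 0.001, 0.174], [-0.001, 0.001, 0.349], [-0.001, 0.001, 0.524], [-0.0, 0.001, 0.698], [-0.0, 0.001, 0.873], [-0.0, 0.001, 1.047], [-0.0, 0.001, 1.222], [-0.0, 0.001, 1.396]]
```

Request:
drive_tool(
  xyz=[
    [-0.011,-0.012,0.004],
    [-0.022,-0.024,0.007],
    [-0.033,-0.036,0.011],
    [-0.045,-0.048,0.015],
    [-0.056,-0.06,0.018],
    [-0.067,-0.072,0.022],
    [-0.078,-0.085,0.026],
    [-0.089,-0.097,0.03],
  ],
  dr=[
    [0,0,0.175],
    [0,0,0.35],
    [0,0,0.525],
    [0,0,0.7],
    [0,0,0.875],
    [0,0,1.05],
    [0,0,1.225],
    [0,0,1.4],
  ],
)

```text
t: 9.25
tcp_pos: [0.465, -0.0604, 0.1601]
ee_rot: [0.0, 0.964, 0.264, -0.001]
wrist_force: [-0.2, 0.3, -3.1]
opening: 0.039
```

```bash
python3 - <<'E'
from h import *; from bench import observe,camera
s=observe();show(s)
c=camera('wrist');pickle.dump((s,c),open('w3.pkl','wb'));cv2.imwrite('pics/w3.png',c['image'][:,:,::-1])
E
```

```text
t 9.25 q [ 0.47  0.47 -0.62  2.21  0.49  0.59  0.01] p [ 0.465  -0.0604  0.1601] z [-0.001 -0.001 -1.   ] xyaw 30.66 F [-0.2  0.3 -3.1] T [-0.    0.04 -0.  ] op 0.039
```

View pics/w3.png

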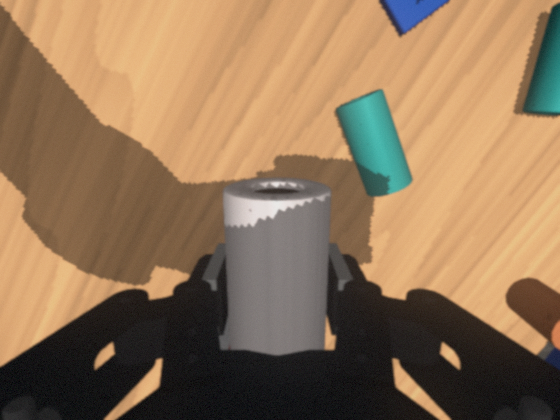

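The end visible here is at the tool's −y side, so it should be the shallow recess, with the hole on +y facing the pin. I'll confirm that from depth and get the held axis in the tool frame.

```bash
python3 - <<'E'
from h import *; from bench import observe
from scipy.optimize import least_squares
s,c=pickle.load(open('w3.pkl','rb'))
X=cloud(c,c['tool_from_camera'])
v,u=np.mgrid[:420,:560]
m=(u>232)&(u<322)&(v>205)&(v<340)&(X[...,2]<.0)&(X[...,2]>-.06);P=X[m]
def g(p):
    d=np.array([p[0],1,p[1]]);d/=np.linalg.norm(d);q=P-[p[2],0,p[3]];q=q-np.outer(q@d,d);return np.linalg.norm(q,axis=1)-.02
r=least_squares(g,[0,0,0,-.023],loss='soft_l1',f_scale=.001);print(len(P),r.x,r.fun.std())
np.set_printoptions(linewidth=200,suppress=True)
print((X[178:202:2,225:330:8,1]*1000).round(1))
s=observe();p1=np.array([.466,-.069,.087]);rows(s,[p1+[0,0,.073],p1],[down(16.5)]*2)
E
```

```text
11871 [ 1.65971902e-03 -2.76039187e-04 -3.16122550e-05 -2.25833674e-02] 0.0004989449748694303
[[ -8.3  -8.3  -8.4  -8.5 -40.1 -40.1 -40.1 -40.2 -39.8  -8.5   nan  -8.4  -8.4  -8.3]
 [ -6.7  -6.3  -6.3 -40.1 -40.1 -40.  -40.  -39.7 -40.2 -40.2 -40.   -6.7  -6.5  -6.6]
 [ -4.8  -4.6 -40.1 -40.1 -40.  -39.6 -39.5 -39.6 -39.7 -40.1 -40.  -40.   -4.6  -4.4]
 [ -2.7 -40.2 -39.9 -40.1 -39.3 -39.1 -38.6 -38.7 -38.8 -39.5 -40.1 -40.2 -40.2  -2.9]
 [ -1.  -40.  -40.  -39.6 -38.6 -38.2 -37.9 -38.1 -38.4 -38.8 -39.7 -40.2 -40.2  -0.9]
 [-39.9 -39.9 -40.  -39.3 -37.9 -37.2 -37.1 -37.5 -37.6 -38.2 -39.7 -40.  -40.2 -39.9]
 [-39.6 -40.1 -40.2 -39.8 -37.3 -37.1 -37.5 -37.3 -37.1 -37.4 -40.2 -40.2 -40.1 -39.2]
 [-39.6 -40.2 -40.1 -39.7 -37.  -37.1 -37.1 -37.5 -37.5 -40.4 -40.1 -40.2 -40.2 -39.1]
 [-39.2 -39.9 -40.2 -39.9 -40.1 -40.1 -40.  -40.1 -40.2 -40.1 -39.8 -40.2 -40.2 -38.9]
 [-38.5 -39.4 -39.8 -40.  -40.1   nan -40.2 -40.1 -40.1 -40.4 -40.1 -39.9 -39.  -38.4]
 [-37.9 -39.1 -39.6 -40.  -39.9 -40.  -40.1 -40.1 -39.9 -39.9 -39.7 -39.6 -38.9 -37.7]
 [-37.4 -38.2 -39.1 -39.5 -39.6 -39.5 -39.7 -39.7 -39.7 -39.8 -39.4 -38.8 -38.2 -36.9]]
xyz [[-0.0011, 0.007, -0.0005], [-0.0009, 0.007, 0.0725]]
dr [[0.001, 0.004, 0.237], [0.001, 0.004, 0.237]]
```

The visible end is confirmed as the 3 mm recess. The cylinder sits centred in the tool, with its axis 22.6 mm behind the TCP.

Request:
drive_tool(
  xyz=[
    [0,0.003,0],
    [-0.001,0.007,0.005],
    [-0.001,0.007,0.02],
    [-0.001,0.007,0.035],
    [-0.001,0.007,0.05],
    [-0.001,0.007,0.065],
    [-0.001,0.007,0.0725],
    [-0.001,0.007,0.0725],
  ],
  dr=[
    [0,0,0.12],
    [0.001,0.002,0.237],
    [0.001,0.002,0.237],
    [0.001,0.002,0.237],
    [0.001,0.002,0.237],
    [0.001,0.002,0.237],
    [0.001,0.002,0.237],
    [0.001,0.002,0.237],
  ],
)

```text
t: 10.3
tcp_pos: [0.4656, -0.0688, 0.0863]
ee_rot: [0.0, 0.99, 0.144, -0.001]
wrist_force: [-0.4, 0.0, -1.8]
opening: 0.0389
```

```bash
python3 - <<'E'
from h import *; from bench import observe,camera
s=observe();show(s);R0=Rq(s['ee_rot']).as_matrix()
ctr=s['tcp_pos']+R0@[0,0,-.0226];d=R0[:,1];print('ctr',ctr,'hole dir',d,'mouth',ctr+.04*d)
for n in('side','top'):
    c=camera(n);pickle.dump((s,c),open(f'{n}1.pkl','wb'))
    g=proj(c,[.4885,-.12,.11]).astype(int);print(n,g)
    cr=c['image'][g[1]-40:g[1]+40,g[0]-50:g[0]+50,::-1].copy()
    cr=cv2.resize(cr,None,fx=7.5,fy=7.5,interpolation=cv2.INTER_CUBIC)
    def pt(X): return tuple(((proj(c,X)-g+[50,40]+.5)*7.5).astype(int))
    cv2.line(cr,pt(ctr-.04*d),pt(ctr+.1*d),(0,255,0),1)
    cv2.imwrite(f'pics/{n}1.png',cr)
E
```

```text
t 10.3 q [ 0.32  0.57 -0.41  2.27  0.6   0.4  -0.3 ] p [ 0.4656 -0.0688  0.0863] z [-0.003 -0.001 -1.   ] xyaw 16.59 F [-0.4  0.  -1.8] T [-0.01  0.02  0.09] op 0.0389
ctr [ 0.46565112 -0.06879667  0.10893686] hole dir [ 2.85557906e-01 -9.58361406e-01 -3.13604905e-04] mouth [ 0.47707343 -0.10713113  0.10892432]
side [342 189]
top [354 229]
```

View pics/side1.png

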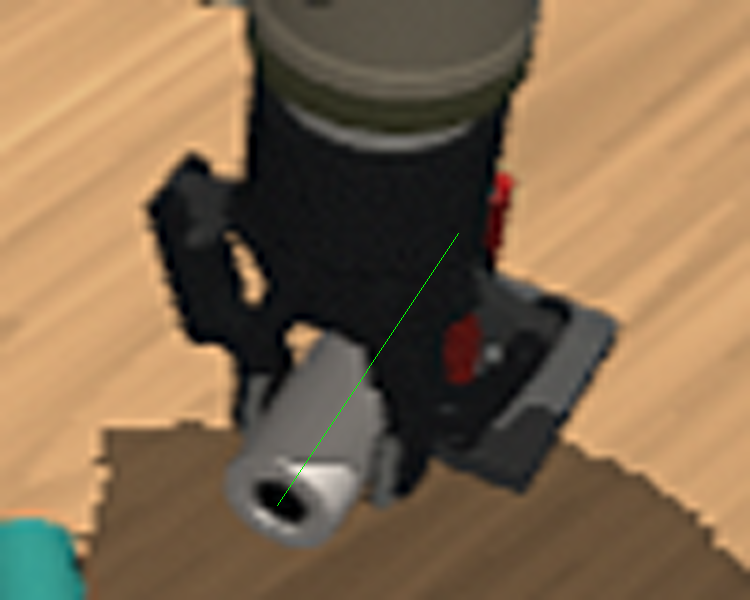

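View pics/top1.png

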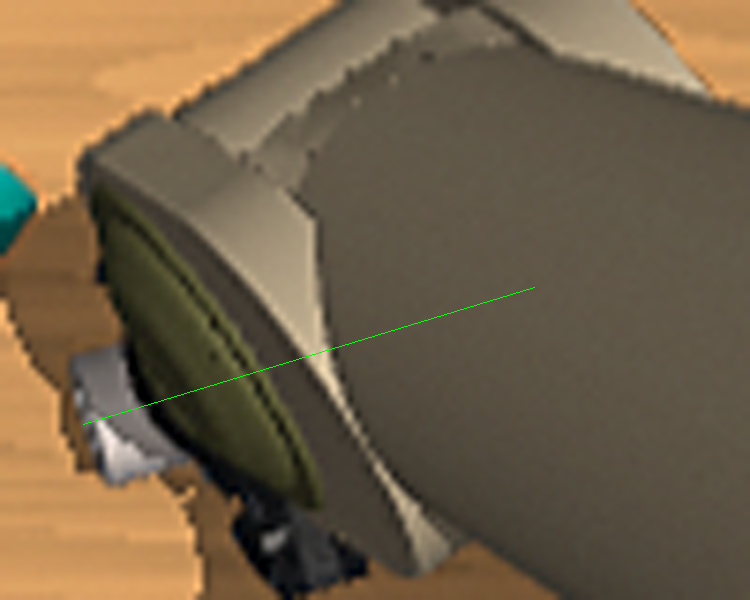

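The arm hides the pin in both views. I'll calibrate each camera's offset against the cylinder's known pose (on the cradle and now held), then fit the pin.

```bash
python3 - <<'E'
from h import *
from scipy.optimize import least_squares
v,u=np.mgrid[:420,:560]
def fit(P,yaw,c0,rad,fixyaw=False):
    def g(p):
        y=yaw if fixyaw else p[2]
        d=np.array([np.cos(y),np.sin(y),0]);n=np.array([-d[1],d[0],0]);q=P-(c0+n*p[0]+[0,0,p[1]]);q=q-np.outer(q@d,d);return np.linalg.norm(q,axis=1)-rad
    r=least_squares(g,[0,0,yaw],loss='soft_l1',f_scale=.0015)
    y=yaw if fixyaw else r.x[2]
    d=np.array([np.cos(y),np.sin(y),0]);n=np.array([-d[1],d[0],0]);return y,c0+n*r.x[0]+[0,0,r.x[1]],d,r.fun.std()
for n in('side','top'):
    c=pickle.load(open(f'{n}0.pkl','rb'));X=cloud(c);im=c['image'].astype(int)
    a={'side':(265,270),'top':(233,239)}[n]
    grey=(im.max(-1)-im.min(-1)<30)&(im.min(-1)>90)&(abs(u-a[0])<35)&(abs(v-a[1])<35)&(X[...,2]>.05)
    P=X[grey];y,ct,d,sd=fit(P,np.radians(66.5),np.array([.474,.159,.0616]),.02)
    al=(P-ct)@d;print(n,'cradle cyl yaw',np.degrees(y),'off',ct-[.474,.159,.0616],'al',np.percentile(al,[1,99])*1000,sd)
    a={'side':(354,195),'top':(382,227)}[n]
    pin=(im.max(-1)-im.min(-1)<28)&(abs(u-a[0])<28)&(abs(v-a[1])<26)&(X[...,2]>.1)
    P=X[pin];c0=np.array([.494,-.164,.11]);yw=np.radians(106.5)
    for fy in(True,False):
        y,ct,d,sd=fit(P,yw,c0,.006,fy);al=(P-ct)@d;print(' pin',len(P),np.degrees(y),ct,'tip',ct+d*al.max(),'z',np.median(P[:,2]),sd)
    # held
    s,c=pickle.load(open(f'{n}1.pkl','rb'));X=cloud(c);im=c['image'].astype(int)
    ctr=np.array([.46565,-.0688,.1089]);dd=np.array([.2856,-.9584,0])
    q=X-ctr;al=q@dd;rr=np.linalg.norm(q-al[...,None]*dd,axis=-1)
    m=(im.max(-1)-im.min(-1)<30)&(im.min(-1)>70)&(abs(al)<.05)&(rr<.027)&(rr>.013)
    body=m&(al<-.01)&(al>-.037)
    P=X[body];y,ct,d,sd=fit(P,np.radians(-73.4),ctr,.02,True);print(' held',len(P),'off',ct-ctr,sd, 'end al',np.percentile(al[m],[1,3,10]))
E
```

```text
side cradle cyl yaw 66.75291786574371 off [ 1.04909387e-03 -4.50663012e-04  1.88845727e-05] al [-38.36143242  39.52004565] 0.0012889171663256931
 pin 54 106.5 [ 0.49520689 -0.1636425   0.10969485] tip [ 0.48974239 -0.14519466  0.10969485] z 0.11432841707606749 0.0015273021945795663
 pin 54 103.19824522995364 [ 0.49533146 -0.16368775  0.10986188] tip [ 0.49092107 -0.14488135  0.10986188] z 0.11432841707606749 0.0014707737916272116
 held 154 off [0.00118658 0.00035374 0.00014149] 0.0018059695054138086 end al [-0.04185761 -0.04139722 -0.04049002]
top cradle cyl yaw 66.13679363455542 off [ 0.0012532  -0.00055438 -0.00031059] al [-40.34749916  36.75310763] 0.0015636188282123487
 pin 90 106.5 [ 0.49420127 -0.16394038  0.11048666] tip [ 0.4894029  -0.14774135  0.11048666] z 0.11489567669071986 0.0014931006160169265
 pin 90 106.22276302249475 [ 0.49421396 -0.16393775  0.1104871 ] tip [ 0.48949772 -0.14772836  0.1104871 ] z 0.11489567669071986 0.0014924416917525447
 held 112 off [0.00055841 0.00016647 0.00061348] 0.0014126455047127247 end al [-0.03873698 -0.03861514 -0.03771268]
```

The cylinder's axis passes within about 1 mm of the pin's axis. The tip is about 41 mm ahead of the mouth, so I'll raise 1 mm and slide on slowly.

Request:
drive_tool(
  xyz=[
    [0,0.006,-0.001],
    [0,0.013,-0.001],
    [0,0.02,-0.001],
    [0,0.027,-0.001],
    [0,0.034,-0.001],
    [0,0.04,-0.001],
    [0,0.045,-0.001],
    [0,0.048,-0.001],
  ],
  dr=[
    [0,0,0],
    [0,0,0],
    [0,0,0],
    [0,0,0],
    [0,0,0],
    [0,0,0],
    [0,0,0],
    [0,0,0],
  ],
)

```text
t: 11.4
tcp_pos: [0.4798, -0.1153, 0.0881]
ee_rot: [0.0, 0.99, 0.144, -0.001]
wrist_force: [-0.7, 0.5, -1.7]
opening: 0.039
```

```bash
python3 - <<'E'
from h import *; from bench import observe
s=observe();show(s);R0=Rq(s['ee_rot']).as_matrix();m=s['tcp_pos']+R0@[0,.04,-.0226];print('mouth',m,'depth past tip',(m-[.4886,-.1465,.11])@R0[:,1],'force in tool',R0.T@s['wrist_force'])
E
```

```text
t 11.4 q [ 0.43  0.59 -0.44  2.22  0.59  0.44 -0.2 ] p [ 0.4798 -0.1153  0.0881] z [-0.001 -0.001 -1.   ] xyaw 16.55 F [-0.7  0.5 -1.7] T [-0.    0.05 -0.01] op 0.039
mouth [ 0.4911869  -0.15359949  0.11070442] depth past tip 0.007542409322103023 force in tool [-0.51125864 -0.69427375  1.69872195]
```

Request:
drive_tool(
  xyz=[
    [0,0.003,0],
    [0,0.006,0],
    [0,0.009,0],
    [0,0.012,0],
    [0,0.015,0],
    [0,0.018,0],
    [0,0.02,0],
    [0,0.022,0],
  ],
  dr=[
    [0,0,0],
    [0,0,0],
    [0,0,0],
    [0,0,0],
    [0,0,0],
    [0,0,0],
    [0,0,0],
    [0,0,0],
  ],
)

```text
t: 12.4
tcp_pos: [0.4861, -0.1365, 0.0881]
ee_rot: [0.0, 0.99, 0.144, -0.001]
wrist_force: [0.3, -0.6, -3.3]
opening: 0.0387
```

```bash
python3 - <<'E'
from h import *; from bench import observe,camera
s=observe();show(s);R0=Rq(s['ee_rot']).as_matrix();m=s['tcp_pos']+R0@[0,.04,-.0226];print('mouth',m,'depth past tip',(m-[.4886,-.1465,.11])@R0[:,1],'force in tool',R0.T@s['wrist_force'])
c=camera('side');cv2.imwrite('pics/side2.png',cv2.resize(c['image'][140:240,290:410,::-1],None,fx=6,fy=6,interpolation=cv2.INTER_CUBIC))
E
```

```text
t 12.4 q [ 0.48  0.6  -0.45  2.2   0.59  0.46 -0.15] p [ 0.4861 -0.1365  0.0881] z [-0.001 -0.001 -1.   ] xyaw 16.55 F [ 0.3 -0.6 -3.3] T [-0.01 -0.01 -0.01] op 0.0387
mouth [ 0.49748333 -0.17480311  0.11071786] depth past tip 0.029661104158974667 force in tool [0.09701168 0.68112812 3.31809772]
```

View pics/side2.png

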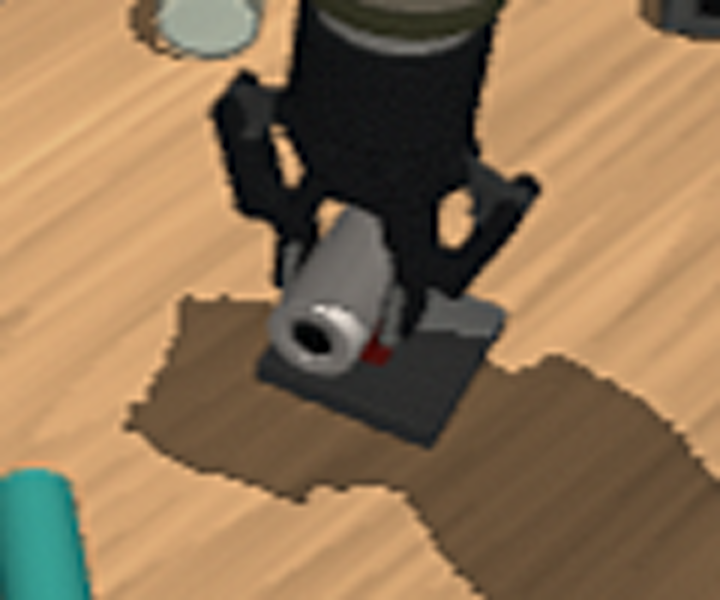

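The cylinder has gone about 29.7 mm onto the pin with almost no force (about 1 N). The side view shows it over the gauge foot, just short of the post. I'll go 2 mm further, then hold.

Request:
drive_tool(
  xyz=[
    [0,0.001,0],
    [0,0.002,0],
    [0,0.002,0],
    [0,0.002,0],
    [0,0.002,0],
    [0,0.002,0],
    [0,0.002,0],
    [0,0.002,0],
  ],
  dr=[
    [0,0,0],
    [0,0,0],
    [0,0,0],
    [0,0,0],
    [0,0,0],
    [0,0,0],
    [0,0,0],
    [0,0,0],
  ],
)

```text
t: 13.45
tcp_pos: [0.4867, -0.1386, 0.0881]
ee_rot: [0.0, 0.99, 0.144, -0.001]
wrist_force: [0.7, -0.2, -2.2]
opening: 0.0383
```

Request:
drive_tool(
  xyz=[
    [0,0,0],
    [0,0,0],
    [0,0,0],
    [0,0,0],
    [0,0,0],
    [0,0,0],
    [0,0,0],
    [0,0,0],
  ],
  dr=[
    [0,0,0],
    [0,0,0],
    [0,0,0],
    [0,0,0],
    [0,0,0],
    [0,0,0],
    [0,0,0],
    [0,0,0],
  ],
)

```text
t: 14.45
tcp_pos: [0.4867, -0.1387, 0.0881]
ee_rot: [0.0, 0.99, 0.144, -0.001]
wrist_force: [-0.0, -0.3, -2.9]
opening: 0.0387
```

Request:
drive_tool(
  xyz=[
    [0,-0.003,0],
    [0,-0.008,0],
    [0,-0.014,0],
    [0,-0.02,0],
    [0,-0.027,0],
    [0,-0.035,0],
    [0,-0.043,0],
    [0,-0.051,0],
  ],
  dr=[
    [0,0,0],
    [0,0,0],
    [0,0,0],
    [0,0,0],
    [0,0,0],
    [0,0,0],
    [0,0,0],
    [0,0,0],
  ],
)

```text
t: 15.45
tcp_pos: [0.472, -0.0891, 0.0881]
ee_rot: [0.0, 0.99, 0.144, -0.001]
wrist_force: [0.5, 0.3, -3.6]
opening: 0.0389
```

```bash
python3 - <<'E'
from h import *; from bench import observe,camera
s=observe();show(s);R0=Rq(s['ee_rot']).as_matrix();m=s['tcp_pos']+R0@[0,.04,-.0226];print('mouth',m,'depth past tip',(m-[.4886,-.1465,.11])@R0[:,1],'force in tool',R0.T@s['wrist_force'])
E
```

```text
t 15.45 q [ 0.37  0.58 -0.43  2.25  0.59  0.42 -0.26] p [ 0.472  -0.0891  0.0881] z [-0.001 -0.001 -1.   ] xyaw 16.54 F [ 0.5  0.3 -3.6] T [0.03 0.03 0.01] op 0.0389
mouth [ 0.48345667 -0.1274717   0.11073648] depth past tip -0.019704881132246832 force in tool [ 0.54069374 -0.16157872  3.55878549]
```

It was held at about 31 mm depth for over a second and is now drawn off, 20 mm clear of the tip. Next I lift and tip the hole up, which is a −90° turn about tool x, in two calls.

```bash
cat >> h.py <<'E'
def pose(ctr,yaw,tilt):
    R=down(yaw)*R_.from_rotvec([-np.radians(tilt),0,0]);return np.asarray(ctr)+.0226*R.as_matrix()[:,2],R
E
python3 - <<'E'
from h import *; from bench import observe
s=observe();c0=s['tcp_pos']+[0,0,.0226];c1=np.array([.54,-.04,.29])
k=np.arange(1,17)/16
t=np.r_[0,np.linspace(6,90,15)]
L=[pose(c0+(c1-c0)*q,16.54+14*q,a) for q,a in zip(k,t)]
rows(s,[l[0] for l in L[:8]],[l[1] for l in L[:8]])
E
```

```text
xyz [[0.0049, -0.0017, -0.0112], [0.0099, -0.0011, -0.0225], [0.015, -0.0005, -0.0341], [0.0201, 0.0, -0.046], [0.0253, 0.0005, -0.058], [0.0306, 0.0009, -0.0703], [0.0359, 0.0011, -0.0828], [0.0413, 0.0012, -0.0955]]
dr [[0.0, 0.001, -0.015], [-0.104, 0.003, -0.03], [-0.209, 0.006, -0.045], [-0.314, 0.011, -0.06], [-0.418, 0.017, -0.075], [-0.523, 0.025, -0.089], [-0.627, 0.035, -0.103], [-0.732, 0.046, -0.116]]
```

Request:
drive_tool(
  xyz=[
    [0.005,-0.002,-0.011],
    [0.01,-0.001,-0.0225],
    [0.015,0,-0.034],
    [0.02,0,-0.046],
    [0.025,0,-0.058],
    [0.03,0.001,-0.07],
    [0.036,0.001,-0.083],
    [0.041,0.001,-0.0955],
  ],
  dr=[
    [0,0.001,-0.015],
    [-0.104,0.003,-0.03],
    [-0.209,0.006,-0.045],
    [-0.314,0.011,-0.06],
    [-0.418,0.017,-0.075],
    [-0.523,0.025,-0.089],
    [-0.627,0.035,-0.103],
    [-0.732,0.046,-0.116],
  ],
)

```text
t: 16.45
tcp_pos: [0.5128, -0.0773, 0.1847]
ee_rot: [0.352, 0.913, 0.191, 0.075]
wrist_force: [-0.9, -1.0, -3.6]
opening: 0.0387
```

```bash
python3 - <<'E'
from h import *; from bench import observe
s=observe();show(s);R0=Rq(s['ee_rot']).as_matrix()
c0=s['tcp_pos']+R0@[0,0,-.0226];c1=np.array([.54,-.04,.29]);print(c0)
k=np.arange(1,9)/8
L=[pose(c0+(c1-c0)*q,23.5+7*q,42+48*q) for q in k]
rows(s,[l[0] for l in L[:8]],[l[1] for l in L[:8]])
E
```

```text
t 16.45 q [-0.44  0.5   0.04  2.35  1.27  0.76 -1.15] p [ 0.5128 -0.0773  0.1847] z [ 0.271 -0.614 -0.741] xyaw 23.63 F [-0.9 -1.  -3.6] T [ 0.99  0.46 -0.05] op 0.0387
[ 0.50672669 -0.06343116  0.20149465]
xyz [[0.0052, 0.009, -0.009], [0.0105, 0.018, -0.0182], [0.0159, 0.0269, -0.0277], [0.0212, 0.0358, -0.0374], [0.0266, 0.0445, -0.0474], [0.032, 0.0532, -0.0576], [0.0374, 0.0616, -0.0679], [0.0428, 0.07, -0.0785]]
dr [[-0.102, 0.008, -0.011], [-0.206, 0.019, -0.021], [-0.311, 0.033, -0.029], [-0.416, 0.047, -0.037], [-0.52, 0.062, -0.043], [-0.625, 0.078, -0.047], [-0.729, 0.094, -0.051], [-0.834, 0.112, -0.052]]
```

Request:
drive_tool(
  xyz=[
    [0.005,0.009,-0.009],
    [0.0105,0.018,-0.018],
    [0.016,0.027,-0.028],
    [0.021,0.036,-0.0375],
    [0.0265,0.0445,-0.0475],
    [0.032,0.053,-0.0575],
    [0.0375,0.0615,-0.068],
    [0.043,0.07,-0.0785],
  ],
  dr=[
    [-0.102,0.008,-0.011],
    [-0.206,0.019,-0.021],
    [-0.311,0.033,-0.029],
    [-0.416,0.047,-0.037],
    [-0.52,0.062,-0.043],
    [-0.625,0.078,-0.047],
    [-0.729,0.094,-0.051],
    [-0.834,0.112,-0.052],
  ],
)

```text
t: 17.45
tcp_pos: [0.5524, -0.0582, 0.2901]
ee_rot: [0.683, 0.682, 0.186, 0.187]
wrist_force: [-0.0, -0.2, -3.2]
opening: 0.0388
```

```bash
python3 - <<'E'
from h import *; from bench import observe,camera
s=observe();show(s);R0=Rq(s['ee_rot']).as_matrix();print('y',R0[:,1],'ctr',s['tcp_pos']+R0@[0,0,-.0226])
l=pose([.54,-.04,.29],30.5,90);rows(s,[l[0]],[l[1]])
for n in('side','top','wrist'):
    c=camera(n);pickle.dump((s,c),open(f'{n}3.pkl','wb'));cv2.imwrite(f'pics/{n}3.png',c['image'][:,:,::-1])
E
```

```text
t 17.45 q [-0.78  0.83  0.2   2.4   1.47  1.42 -1.63] p [ 0.5524 -0.0582  0.2901] z [ 0.509 -0.861  0.002] xyaw 30.58 F [-0.  -0.2 -3.2] T [ 1.41  0.83 -0.03] op 0.0388
y [-2.44336134e-03  8.34881868e-04  9.99996666e-01] ctr [ 0.54093417 -0.03877461  0.29004248]
xyz [[-0.0015, -0.0001, 0.0006]]
dr [[0.002, -0.001, -0.002]]
```

View pics/side3.png

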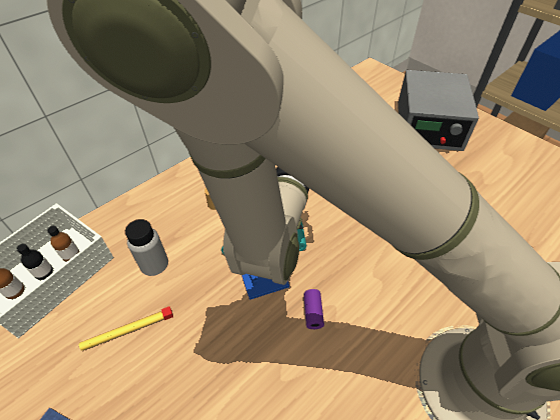

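View pics/top3.png

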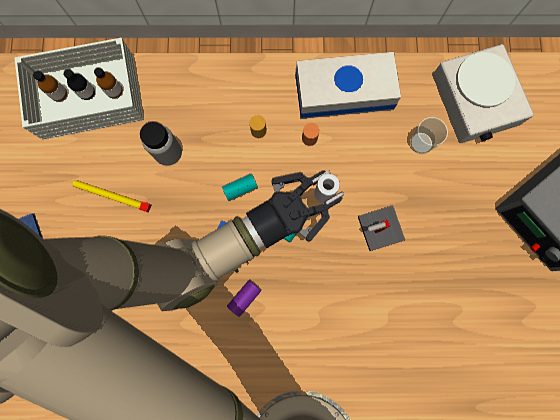

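View pics/wrist3.png

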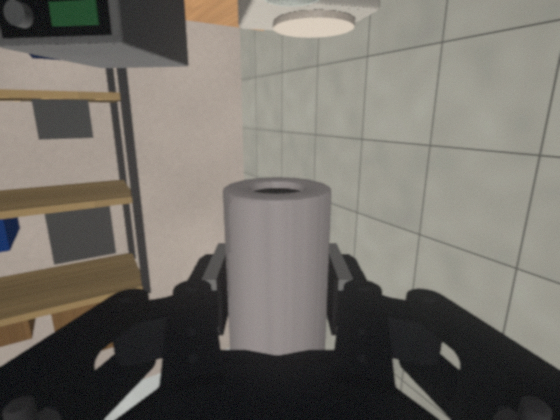

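The top view shows the open mouth up at (328,185), clear of the gauge at (382,227). I'll settle for a second, then check depth in the hole and the tilt.

Request:
drive_tool(
  xyz=[
    [0,0,0],
    [0,0,0],
    [0,0,0],
    [0,0,0],
    [0,0,0],
    [0,0,0],
    [0,0,0],
    [0,0,0],
  ],
  dr=[
    [0.001,0,-0.002],
    [0.001,0,-0.002],
    [0.001,0,-0.002],
    [0.001,0,-0.002],
    [0.001,0,-0.002],
    [0.001,0,-0.002],
    [0.001,0,-0.002],
    [0.001,0,-0.002],
  ],
)

```text
t: 18.6
tcp_pos: [0.5521, -0.0585, 0.2888]
ee_rot: [0.682, 0.683, 0.187, 0.185]
wrist_force: [-0.2, 0.1, -3.2]
opening: 0.039
```

```bash
python3 - <<'E'
from h import *; from bench import observe,camera
from scipy.optimize import least_squares
np.set_printoptions(linewidth=200,suppress=True)
s=observe();show(s);print('qvel',abs(s['qvel']).max())
c=camera('top');X=cloud(c);print((X[174:197:2,317:340:2,2]*1000).round(0))
s=observe();c=camera('wrist');X=cloud(c,c['tool_from_camera'])
v,u=np.mgrid[:420,:560]
m=(u>232)&(u<322)&(v>205)&(v<340)&(X[...,2]<.0)&(X[...,2]>-.06);P=X[m]
def g(p):
    d=np.array([p[0],1,p[1]]);d/=np.linalg.norm(d);q=P-[p[2],0,p[3]];q=q-np.outer(q@d,d);return np.linalg.norm(q,axis=1)-.02
r=least_squares(g,[0,0,0,-.023],loss='soft_l1',f_scale=.001);print(r.x)
d=Rq(s['ee_rot']).apply([r.x[0],1,r.x[1]]);print('hole axis',d,'tilt deg',np.degrees(np.arccos(d[2]/np.linalg.norm(d))))
E
```

```text
t 18.6 q [-0.78  0.83  0.2   2.4   1.47  1.42 -1.63] p [ 0.5521 -0.0585  0.2888] z [ 0.508 -0.861 -0.003] xyaw 30.53 F [-0.2  0.1 -3.2] T [ 1.36  0.77 -0.06] op 0.039
qvel 0.0014034775453283328
[[296. 298. 296. 299. 329. 329. 329. 326.  -1.  -3.   5.  -3.]
 [296. 300. 299. 331. 329. 327. 328. 328. 329. 331.  -1.   2.]
 [302. 298. 330. 328. 328. 331. 327. 327. 327. 332. 329.  -3.]
 [300. 327. 328. 329. 327. 320. 318. 322. 330. 328. 326.  -2.]
 [292. 327. 328. 329. 307. 304. 303. 310. 321. 330. 329. 327.]
 [309. 330. 332. 327. 289. 288. 292. 300. 314. 328. 331. 327.]
 [311. 327. 330. 329. 291. 288. 289. 288. 306. 329. 327. 330.]
 [312. 329. 330. 328. 328. 289. 290. 289. 329. 328. 330. 329.]
 [301. 326. 329. 328. 329. 328. 328. 328. 329. 328. 328.  -2.]
 [293. 314. 327. 324. 329. 331. 328. 326. 328. 330. 323.   2.]
 [287. 301. 314. 323. 327. 329. 329. 329. 332. 319.  -2. 300.]
 [276. 287. 299. 308. 317. 319. 320. 317. 307. 302. 301. 299.]]
[ 0.00226372  0.00107414  0.0000665  -0.0222903 ]
hole axis [ 0.0063151  -0.00063785  0.999983  ] tilt deg 0.3636708911762935
```

```bash
python3 -c "
from bench import finish_job
print(finish_job())"
```

```text
the job is handed in; nothing more can be done
None
```

The job is done and handed in at about 19 s: the cylinder is held upright and still, with its deep hole facing straight up.

- **Finding the hole:** a look with the wrist camera's depth picked the end facing +y as the deep hole (at least 14 mm visible). The other end measured 3 mm.
- **On the pin:** I slid it about 31 mm onto the pin by my estimate (tip position good to about 2 mm), with the push reading only about 1 N. I held it there for over a second, then drew it off straight.
- **Final pose:**
  - The hole reads 40 mm deep from above and the axis is 0.4° off vertical.
  - The middle is about 29 cm up and about 12 cm from the pin horizontally.
  - The joints are still, and the only steady force is about 3 N of weight.
- **Bystanders:** in the last top view they all stood where they began. I checked this by eye only.
- **Not confirmed by sight:** the arm hid the pin in both fixed cameras, so the depth on the pin comes from the fitted pin position and the arm's own pose. No check failed; the two cameras' pin fits differed by 1–3 mm.

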